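Set up one tier of kiln shelves round a pot

TASK

Set up the next tier for the small kiln: on the batt of the steel loading tray, stand the little fluted pot upright in the middle and one of the three equal-length props upright on each of the three ringed prop marks. Then lay the slotted shelf level on top of the three props, square over the batt with its edges in line with the batt's. Set things down rather than dropping them, and leave the short and the long odd prop standing where they are.

Things in the scene. Friction and masses are not known exactly. Their poses are not given: they have to be found in the camera images.
- kiln_tray: immovable dark steel tray (rails, 2 low loop handles, 256 x 170 mm over all) under a pale cream kiln batt, 190 (x) x 160 (y) mm, its whitewashed top 18 mm above the table, the tray's rims lower. Origin: under the middle, at table height; x along the long side, z up. Three prop marks: brown rings, 41 mm across, centres at x, y = (-72, +60), (-72, -60), (+72, 0) mm in this frame.
- slotted_shelf: loose pale cream kiln shelf flat on the table, 190 (x) x 160 (y) x 14 mm, 0.47 to 0.66 kg. Two through slots, each 62 (x) x 32 (y) mm, centred at x = 0, y = +-30 mm, leave a middle bar 28 mm wide in y (sides at y = +-14 mm) to grip at the centre of mass, a finger in each slot. Origin: centre of the underside; x along the long side, z up. Same outline as the batt; either way round is right.
- prop_a: round pale cream kiln prop (fired clay tube, 30 mm in diameter, small blind hole in the top), 75 mm tall, standing upright on the table; one of the three equal ones. Origin: centre of its foot; z up along it.
- prop_b: round pale cream kiln prop (fired clay tube, 30 mm in diameter, small blind hole in the top), 75 mm tall, standing upright on the table; one of the three equal ones. Origin: centre of its foot; z up along it.
- prop_c: round pale cream kiln prop (fired clay tube, 30 mm in diameter, small blind hole in the top), 75 mm tall, standing upright on the table; one of the three equal ones. Origin: centre of its foot; z up along it.
- prop_short: round pale cream kiln prop (fired clay tube, 30 mm in diameter, small blind hole in the top), 45 mm tall, standing upright on the table; the short odd one, to be left alone. Origin: centre of its foot; z up along it.
- prop_tall: round pale cream kiln prop (fired clay tube, 30 mm in diameter, small blind hole in the top), 100 mm tall, standing upright on the table; the long odd one, to be left alone. Origin: centre of its foot; z up along it.
- fluted_pot: small pale fluted pot, open at the top, standing upright on the table: 56 mm in diameter, nearly straight sided, 44 mm tall, about 0.09 kg. Origin: centre of its underside; z up along its axis.
Things that resemble listed ones, but are neither listed nor needed, are in the scene too. Leave any blue look-alike of the prop_a alone.

How it is judged:
By the outcome, as a careful person would: the job done as asked, in the order asked, and still so for the second after the job is handed in, with the robot touching nothing.
It also fails if it takes over 128 s, if anything falls off the work surface, if the arm or the gripper's body presses on something with over 40 N, if the wrist force passes 120 N, or if a joint passes its speed limit or range.

ROBOT

A 6-joint arm with a two-finger parallel gripper is mounted at the origin on a cart in front of the work surface, level with it; the furniture and walls round the work are solid. World frame = base frame: x ahead of the robot, y to its left, z up, the work surface at z = 0. Lengths are in m, angles in degrees, forces in N, time in s.
With the tool pointing down it reaches from about 0.4 to 0.825 m from the base axis. Payload 7 kg.
Tool frame: the origin (TCP) lies midway between the tips of the shut fingers; the grasp point (between the pads) lies 19 mm behind it; z points along the fingers, y is the line along which they close (so a half turn about z gives the same grasp; the last joint's range is limited). The gripper opens to 88 mm and grips with 3 to 60 N. Pads are 19 mm wide; open, the fingers measure 130 mm over their backs; the gripper's body (78 mm by 193 mm) begins 47 mm behind the grasp point.
Start: joints at [-56.545, 20.546, 0.682, 0, -70.136, -16.507], TCP at [0.197, -0.646, 0.227] pointing down, gripper open.
Joint ranges: [-176.03, 176.03], [-82.01, 121.73], [-58.28, 71.71], [-173.87, 95.51], [-174.79, -0.11], [-173.66, 173.66]. Speed limits (degrees/s): [136.94, 136.94, 172.46, 180, 180, 180].

INTERFACE

Orientations are given as a 3x3 rotation matrix whose columns are the frame's x, y, z axes.
In Python, from rig import robot gives the robot as it stands. Calls block until the motion is done:
- robot.goto(position, orientation): joint-space move of the TCP to a pose.
- robot.servo_line(position, ori=None, speed=0.15): straight line of the TCP; ori=None keeps the orientation; speed is the mean speed in m/s.
- robot.movej(angles): joint-space move.
- robot.move_gripper(opening): opening from 0.0 (shut) to 1.0 (fully open); the grip force is fixed at half the most; returns when the fingers have stopped.
- robot.dwell(seconds).
- robot.ik(position, orientation): joint angles nearest the present ones, or None.
- robot.grab_frame(name): name is "scene" or "top" or "wrist"; returns (picture, depth): 420x560x3 uint8, red, green, blue; 420x560 float32, m along the optical axis (not along the pixel's ray), 0 where there is no reading.
- robot.camera_info(name): a dict with "vfov" (degrees; the focal length in pixels is half the picture's height over the tangent of half this angle, whatever the lens; pixels are square), "cx", "cy" (the principal point, pixels), "view" (4x4, takes a point from world to camera coordinates); the wrist camera has in their place "T_tool_cam" (4x4, takes a point from camera to tool coordinates, whose origin is the TCP and whose axes are the flange's). Camera axes: x right, y down, z forward; pixel columns grow to the right and rows downward; lengths in m; the calibration is good to about 2 mm. A picture is of the moment at which its call begins: read the wrist's pose just before it. camera_info takes no time and is no camera call.
A pose or a line that the arm cannot do raises robot.Unreachable and nothing moves.
- robot.job_done(): hands the job in; it is judged then, once.
Readings, each from a call of its own:
- robot.read_t(): time.
- robot.read_qpos(): joint angles.
- robot.read_qvel(): joint speeds.
- robot.read_effort(): joint torques, N m.
- robot.read_position(): TCP position.
- robot.read_tcp_rot(): TCP orientation.
- robot.read_force(): force on the tool from outside, world axes, zero at the start.
- robot.read_ft_torque(): the same for the moment, N m.
- robot.read_grip_width(): opening from 0.0 (shut) to 1.0 (fully open).
- robot.read_finger_force(): force on a finger pad.
Only numpy, scipy, OpenCV 4.12 (cv2) and the standard library are available. Lean on these libraries where they do the work, as an engineer would, in place of code of your own. Each camera call takes 0.05 s, during which the arm holds its last target. There are 200 camera calls.

## Working session

There is one attempt and no reset: what is moved stays moved. The work goes in short steps, each a Python script; the robot and the scene stay as the last script left them, time stands still between calls to the robot, and variables do not carry over. Pictures are saved under pics/ and viewed, at most 14 in all, crops included, and the job is handed in when it is done.

```bash
mkdir -p pics
python3 - <<'E'
from rig import robot
import cv2,numpy as np
for n in("scene","top"):
    p,d=robot.grab_frame(n); np.savez(f"pics/{n}.npz",p=p,d=d)
    cv2.imwrite(f"pics/{n}1.png",p[:,:,::-1]); i=robot.camera_info(n);print(n,i, (d>0).mean())
print(robot.camera_info("wrist"),robot.read_tcp_rot())
E
```

```text
scene {'vfov': 45.56960638527643, 'cx': 276.28309485700373, 'cy': 202.05374616136032, 'view': array([[-0.92499884, -0.37946586, -0.01956543,  0.50071351],
       [-0.19643263,  0.52163867, -0.83024534,  0.07748257],
       [ 0.32525584, -0.76413269, -0.55705464,  0.76850504],
       [ 0.        ,  0.        ,  0.        ,  1.        ]])} 0.9960119047619047
top {'vfov': 53.312376677921, 'cx': 275.11662009696585, 'cy': 210.9066068135291, 'view': array([[ 0.01780377, -0.99969651,  0.01702696,  0.07115774],
       [-0.9844951 , -0.02050021, -0.17421006,  0.51225468],
       [ 0.17450625, -0.01366136, -0.98456129,  0.83833465],
       [ 0.        ,  0.        ,  0.        ,  1.        ]])} 0.9960756802721088
{'vfov': 61.82580492322029, 'cx': 277.4928061714328, 'cy': 204.6437812210635, 'T_tool_cam': array([[ 8.44853749e-04, -9.50905703e-01, -3.09479611e-01,
         8.43800356e-02],
       [ 9.99999494e-01,  9.72271950e-04, -2.57482620e-04,
        -9.14590174e-04],
       [ 5.45740037e-04, -3.09479237e-01,  9.50906044e-01,
        -1.58915227e-01],
       [ 0.00000000e+00,  0.00000000e+00,  0.00000000e+00,
         1.00000000e+00]])} [[-9.56611981e-01 -2.91364325e-01 -5.90367200e-04]
 [-2.91364880e-01  9.56610980e-01  1.39260209e-03]
 [ 1.58997176e-04  1.50419212e-03 -9.99998856e-01]]
```

View pics/top1.png

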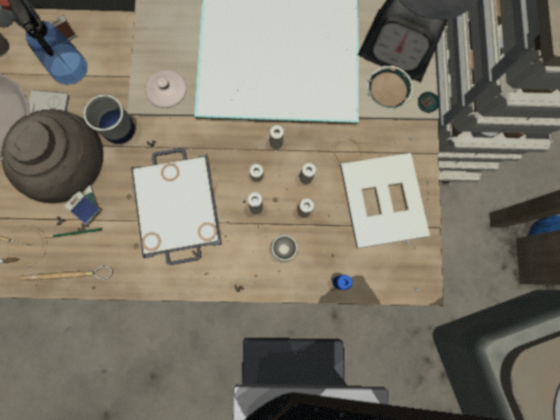

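View pics/scene1.png

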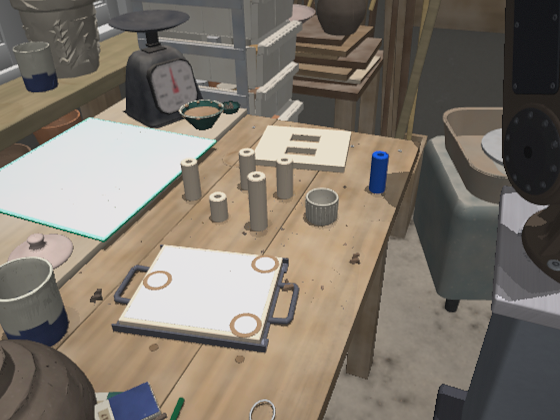

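The top view shows the tray at (175,205) with its single mark on the far side (170,172). The props' tops are near (277,130), (257,172), (308,172), (255,203) and (306,207). The pot is at (285,248), the shelf at (386,200) and the blue decoy at (344,282). The scene view shows the short prop at (218,205) and the tall one at (257,200).

```bash
cat > h.py <<'E'
import numpy as np,cv2
from rig import robot
def cam(n,T=None):
    i=robot.camera_info(n); f=210/np.tan(np.radians(i["vfov"]/2))
    if n=="wrist":
        M=T@i["T_tool_cam"]
    else: M=np.linalg.inv(i["view"])
    return f,i["cx"],i["cy"],M
def cloud(d,c):
    f,cx,cy,M=c; v,u=np.mgrid[:420,:560]
    P=np.stack([(u-cx)/f*d,(v-cy)/f*d,d],-1); return P@M[:3,:3].T+M[:3,3]
def ray(uv,z,c):
    f,cx,cy,M=c; uv=np.atleast_2d(uv).astype(float)
    D=np.c_[(uv[:,0]-cx)/f,(uv[:,1]-cy)/f,np.ones(len(uv))]@M[:3,:3].T
    return M[:3,3]+D*((z-M[2,3])/D[:,2])[:,None]
def tool():
    T=np.eye(4);T[:3,:3]=robot.read_tcp_rot();T[:3,3]=robot.read_position();return T
def comps(mask,amin):
    n,l,s,c=cv2.connectedComponentsWithStats(mask.astype(np.uint8))
    return [(l==k,s[k,4],c[k]) for k in range(1,n) if s[k,4]>=amin]
def rect(m,z,c):
    k=max(cv2.findContours(m.astype(np.uint8),cv2.RETR_EXTERNAL,cv2.CHAIN_APPROX_NONE)[0],key=cv2.contourArea)
    P=ray(k[:,0,:],z,c)[:,:2]
    return cv2.minAreaRect((P*1000).astype(np.float32))
E
python3 - <<'E'
from h import *
q=np.load("pics/top.npz");p,d=q["p"],q["d"];c=cam("top");P=cloud(d,c)
Z=P[...,2]; W=(P[...,0]>.2)&(P[...,0]<.72)&(P[...,1]>-.42)&(P[...,1]<.4)
print("table z",np.median(Z[W]))
for m,a,cc in comps(W&(Z>.03)&(d>0),25):
    z=np.percentile(Z[m],90); t=m&(Z>z-.006); 
    print(np.round(cc),a,"z %.3f"%z,"top centre",P[t][:,:2].mean(0).round(4), "extent",np.ptp(P[t][:,:2],axis=0).round(3))
h=cv2.cvtColor(p,cv2.COLOR_RGB2HSV)
for nm,z,lo,hi in(("tray",.018,(130,150),(220,260)),("shelf",.014,(335,150),(435,250))):
    m=np.zeros((420,560),bool); m[lo[1]:hi[1],lo[0]:hi[0]]=True
    w=m&(p.min(2)>165)
    w=cv2.morphologyEx(w.astype(np.uint8),cv2.MORPH_OPEN,np.ones((3,3)))
    print(nm,w.sum(),rect(w,z,c),np.median(Z[w>0]))
E
```

```text
table z 0.0015850934085750445
[552.  55.] 349 z 0.351 top centre [ 0.7083 -0.3266] extent [0.022 0.013]
[517. 106.] 187 z 0.148 top centre [ 0.7169 -0.3937] extent [0.005 0.05 ]
[124. 115.] 28 z 0.097 top centre [0.6989 0.3993] extent [0.016 0.002]
[277. 134.] 241 z 0.077 top centre [0.6754 0.0811] extent [0.028 0.028]
[308. 171.] 227 z 0.077 top centre [0.5948 0.013 ] extent [0.03  0.029]
[256. 170.] 155 z 0.048 top centre [0.5992 0.1228] extent [0.029 0.028]
[255. 201.] 250 z 0.102 top centre [0.5249 0.1226] extent [0.027 0.028]
[306. 206.] 214 z 0.077 top centre [0.5197 0.0172] extent [0.029 0.029]
[285. 247.] 270 z 0.046 top centre [0.4361 0.0602] extent [0.055 0.052]
[343. 281.] 217 z 0.077 top centre [ 0.3665 -0.0592] extent [0.028 0.028]
[382. 411.] 2430 z 0.547 top centre [ 0.257  -0.0645] extent [0.016 0.03 ]
tray 5672 ((526.7470092773438, 299.41046142578125), (187.33282470703125, 156.79257202148438), 11.347479820251465) 0.019265153671552626
shelf 5128 ((548.4700927734375, -160.59901428222656), (189.65492248535156, 158.90589904785156), 10.448402404785156) 0.014982303261897256
```

Heights match: three 75 mm props, the 45 and the 100. Next I refine with the wrist camera.

```bash
cat >> h.py <<'E'
def R(yaw):  # yaw of closing axis (tool y), tool down
    a=np.radians(yaw); c,s=np.cos(a),np.sin(a)
    return np.array([[-s,c,0],[c,s,0],[0,0,-1.]])
def shot(name):
    T=tool(); p,d=robot.grab_frame("wrist"); np.savez(f"pics/{name}.npz",p=p,d=d,T=T)
    cv2.imwrite(f"pics/{name}.png",p[:,:,::-1]); return p,d,cam("wrist",T)
E
python3 - <<'E'
from h import *
ims=[]
for n,x,y in(("shelf",.51,-.16),("props",.50,.06),("tray",.49,.30)):
    robot.goto([x,y,.25],R(95)); robot.dwell(.3)
    p,d,c=shot("w_"+n); ims.append(cv2.resize(p,(400,300)))
    print(n,robot.read_t(),robot.read_position().round(4),robot.read_qpos().round(1))
ims.append(ims[0]*0)
cv2.imwrite("pics/w_all.png",np.vstack([np.hstack(ims[:2]),np.hstack(ims[2:])])[:,:,::-1])
E
```

```text
shelf 2.525 [ 0.5099 -0.1603  0.2499] [  3.6   6.4 -14.9  -0.  -68.7 -88.6]
props 3.7583 [0.5001 0.0593 0.25  ] [  29.1    3.3  -18.4    0.   -68.3 -114.2]
tray 5.0583 [0.4903 0.2993 0.2502] [  50.9   10.3  -10.3    0.   -69.5 -136. ]
```

View pics/w_all.png

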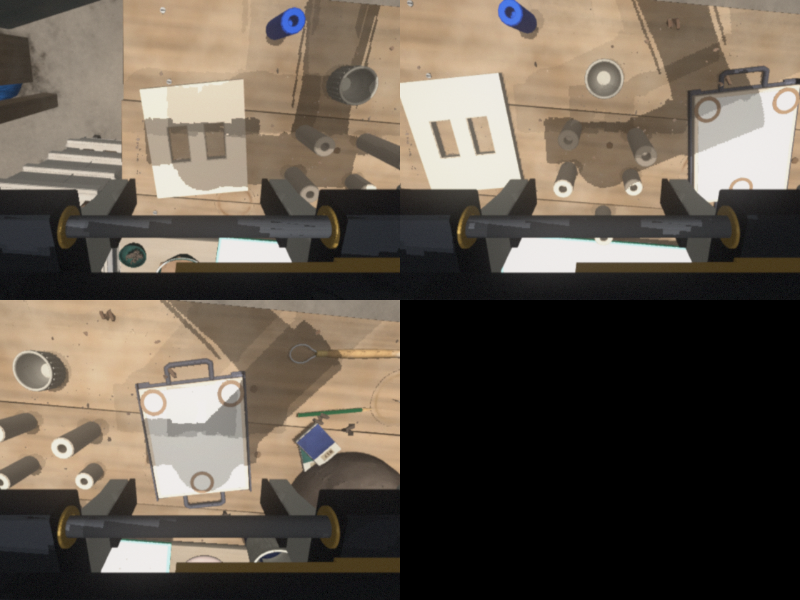

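The wrist views show the shelf, the pot, all the props and the whole tray clear of the gripper. The tray's single ring lies on its far side, at (202,482) in the mosaic.

Run:
```python
from h import *
def load(n):
    q=np.load(f"pics/w_{n}.npz"); c=cam("wrist",q["T"]); return q["p"],q["d"],c,cloud(q["d"],c)
def box(P,x,y,r): return (abs(P[...,0]-x)<r)&(abs(P[...,1]-y)<r)
for n,x,y,z in(("shelf",.5485,-.1606,.014),("tray",.527,.2995,.018)):
    p,d,c,P=load(n); h=cv2.cvtColor(p,cv2.COLOR_RGB2HSV); Z=P[...,2]
    B=box(P,x,y,.135)&(d>0)
    tz=np.median(Z[box(P,x,y,.16)&~box(P,x,y,.13)&(Z<.01)])
    tops=[]
    m=B&(Z>z-.006)&(Z<z+.008)
    if n=="tray": m&=(p.max(2)>100)
    m=cv2.morphologyEx(m.astype(np.uint8),cv2.MORPH_OPEN,np.ones((5,5)))
    print(n,"table",tz.round(4),"top",np.median(Z[m>0]).round(4),rect(m,z,c))
    if n=="shelf":
        k,hh=cv2.findContours(m,cv2.RETR_CCOMP,cv2.CHAIN_APPROX_NONE)
        for kk,q in zip(k,hh[0]):
            if q[3]>=0 and cv2.contourArea(kk)>200: print(" slot",cv2.minAreaRect((ray(kk[:,0],z,c)[:,:2]*1000).astype(np.float32)))
    else:
        b=((h[...,1]>55)&(m>0)).astype(np.uint8)
        b=cv2.erode(m,np.ones((9,9)))&b
        b=cv2.morphologyEx(b,cv2.MORPH_CLOSE,np.ones((5,5)))
        for mm,a,cc in comps(b,80):
            k=max(cv2.findContours(mm.astype(np.uint8),0,1)[0],key=cv2.contourArea)
            (o,r)=cv2.minEnclosingCircle((ray(k[:,0],z,c)[:,:2]*1000).astype(np.float32)); print(" ring",np.round(o,1),round(2*r,1),a)
for n in("props","tray","shelf"):
    p,d,c,P=load(n); Z=P[...,2]
    for x,y,z in((.6754,.0811,.075),(.5948,.013,.075),(.5197,.0172,.075),(.5249,.1226,.1),(.5992,.1228,.045),(.4361,.0602,.044)):
        m=box(P,x,y,.035)&(abs(Z-z)<.006)&(d>0)
        if m.sum()<50: continue
        k=np.vstack(cv2.findContours(m.astype(np.uint8),0,1)[0])
        o,r=cv2.minEnclosingCircle((ray(k[:,0],z,c)[:,:2]*1000).astype(np.float32))
        print(n,(x,y),np.round(o,1),"dia",round(2*r,1),"z",np.median(Z[m]).round(4),m.sum())
```

```text
shelf table 0.0006 top 0.0147 ((548.5, -160.29296875), (190.74578857421875, 160.26177978515625), 10.56423568725586)
 slot ((550.1759643554688, -187.56076049804688), (66.6428451538086, 38.398536682128906), 10.719735145568848)
 slot ((540.1117553710938, -129.7109832763672), (69.37445831298828, 42.099754333496094), 3.45766544342041)
tray table 0.0006 top 0.019 ((526.5348510742188, 297.377197265625), (189.93331909179688, 163.11135864257812), 11.557273864746094)
 ring [441.5 341.6] 39.3 206
 ring [595.1 324.6] 31.8 91
props (0.6754, 0.0811) [678.1  81.6] dia 28.6 z 0.0753 203
props (0.5948, 0.013) [593.4  14.1] dia 32.1 z 0.0754 548
props (0.5197, 0.0172) [518.7  18. ] dia 30.7 z 0.0754 609
props (0.5249, 0.1226) [523.7 122.2] dia 31.3 z 0.1004 688
props (0.5992, 0.1228) [597.6 122.7] dia 32.1 z 0.0452 463
props (0.4361, 0.0602) [434.6  60.3] dia 55.5 z 0.0439 867
tray (0.5948, 0.013) [592.   18.5] dia 30.2 z 0.075 336
tray (0.5197, 0.0172) [518.6  26.4] dia 27.2 z 0.0745 221
tray (0.5249, 0.1226) [524.1 125. ] dia 32.6 z 0.1003 777
tray (0.5992, 0.1228) [597.5 125.7] dia 33.0 z 0.0453 498
tray (0.4361, 0.0602) [434.7  62.9] dia 59.1 z 0.0436 1094
shelf (0.5948, 0.013) [592.6  11.8] dia 33.2 z 0.0751 495
shelf (0.5197, 0.0172) [518.7  15.6] dia 32.0 z 0.0752 652
shelf (0.5249, 0.1226) [526.2 106.9] dia 19.1 z 0.096 66
shelf (0.5992, 0.1228) [592.  119.8] dia 30.0 z 0.0447 171
shelf (0.4361, 0.0602) [434.8  58.1] dia 58.5 z 0.0433 1031
```

Run:
```python
from h import *
q=np.load("pics/w_tray.npz");cv2.imwrite("pics/traycrop.png",cv2.resize(q["p"][65:290,170:370,::-1],None,fx=2.6,fy=2.6,interpolation=cv2.INTER_CUBIC))
```

```text
(no output)
```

View pics/traycrop.png

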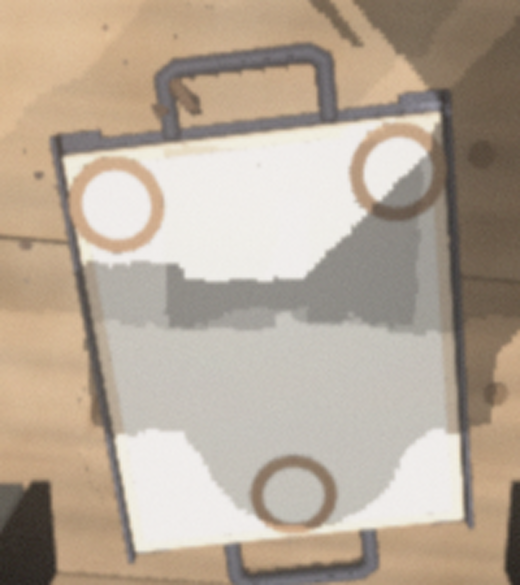

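The crop shows the three rings at (116,204), (397,171) and (293,494), and the dark rail outlining the batt. I'll fit the rings and the batt edges.

Run:
```python
from h import *
q=np.load("pics/w_tray.npz");p=q["p"];c=cam("wrist",q["T"])
h=cv2.cvtColor(cv2.GaussianBlur(p,(3,3),0),cv2.COLOR_RGB2HSV)
O=[]
for u,v in((214.6,143.5),(322.7,130.8),(282.7,255)):
    V,U=np.mgrid[:420,:560]; r=np.hypot(U-u,V-v); m=(r>11)&(r<21)&(h[...,1]>60)
    X=ray(np.c_[U[m],V[m]],.018,c)[:,:2]*1000
    A=np.c_[2*X,np.ones(len(X))]; s=np.linalg.lstsq(A,(X**2).sum(1),rcond=None)[0]
    for _ in range(4):
        k=abs(np.hypot(*(X-s[:2]).T)-18.5)<4; s=np.linalg.lstsq(A[k],(X[k]**2).sum(1),rcond=None)[0]
    print("ring",s[:2].round(1),"mean r",np.sqrt(s[2]+s[:2]@s[:2]).round(1),k.sum(),len(k)); O.append(s[:2])
O=np.array(O); M=np.array([[-72,60],[-72,-60],[72,0]],float)
M3=M if np.cross(O[1]-O[0],O[2]-O[0])*np.cross(M[1]-M[0],M[2]-M[0])>0 else None
for mm in (M,M[[1,0,2]]):
    a=mm-mm.mean(0);b=O-O.mean(0);U,_,Vt=np.linalg.svd(b.T@a);D=np.diag([1,np.linalg.det(U@Vt)]);Rr=U@D@Vt
    t=O.mean(0)-Rr@mm.mean(0); print(np.degrees(np.arctan2(Rr[1,0],Rr[0,0])).round(2),t.round(1),"res",(O-mm@Rr.T-t).round(1).tolist())
# batt mask: bright or grey unsaturated, not dark rail
m=((p.max(2)>112)).astype(np.uint8); B=np.zeros_like(m)
k=np.array([[58,150],[445,115],[468,520],[135,550]])/2.6+[170,65]
# edges along rails: per side sample profile of brightness
g=p.max(2).astype(np.float32)
for a,b in((0,1),(1,2),(2,3),(3,0)):
    pts=[]; n=np.array([(k[b]-k[a])[1],-(k[b]-k[a])[0]]);n/=np.hypot(*n); n*=-np.sign(n@(k.mean(0)-k[a]))
    for t in np.linspace(.1,.9,25):
        s=np.arange(-5,5,.25); L=k[a]+t*(k[b]-k[a])+s[:,None]*n
        val=cv2.remap(g,L[:,0].astype(np.float32)[None],L[:,1].astype(np.float32)[None],1)[0]
        i=np.argmin(np.gradient(val)); pts.append(L[i])
    X=ray(np.array(pts),.018,c)[:,:2]*1000; vx,vy,x0,y0=cv2.fitLine(X.astype(np.float32),cv2.DIST_HUBER,0,.01,.01)[:,0]
    print("edge",np.degrees(np.arctan2(vy,vx)).round(2)%90,"normal dist of (526.5,298)",round(float((526.5-x0)*vy-(298-y0)*vx),1))
```

```text
ring [468.4 225.6] mean r 17.8 392 392
ring [444.3 344.3] mean r 17.8 364 364
ring [599.  313.9] mean r 17.9 229 299
11.44 [527.4 299.3] res [[23.5, -118.3], [-24.5, 118.0], [1.0, 0.3]]
11.49 [527.4 299.4] res [[-0.4, -0.7], [-0.7, 0.5], [1.0, 0.2]]
edge 11.650002 normal dist of (526.5,298) -94.4
edge 11.43 normal dist of (526.5,298) 80.9
edge 11.209999 normal dist of (526.5,298) 95.0
edge 11.53 normal dist of (526.5,298) -78.3<stdin>:13: DeprecationWarning: Arrays of 2-dimensional vectors are deprecated. Use arrays of 3-dimensional vectors instead. (deprecated in NumPy 2.0)
```

Tray is at (527.0, 299.3) mm, yaw 11.5°. Rings, batt edges and the top view agree within about 1 mm. Pot first.

```bash
cat >> h.py <<'E'
TC=np.array([.5270,.2993]); TY=11.5; HI=.20
def tray(x,y):
    a=np.radians(TY); return TC+np.array([[np.cos(a),-np.sin(a)],[np.sin(a),np.cos(a)]])@[x/1000,y/1000]
def pick(xy,z,op,yaw,hi=HI):
    robot.servo_line([*xy,hi],R(yaw),.25); robot.move_gripper(op)
    robot.servo_line([*xy,z+.02],speed=.15); robot.servo_line([*xy,z],speed=.05)
    robot.move_gripper(0); print("grip mm",robot.read_grip_width()*88,"F",robot.read_finger_force(),"z",robot.read_position()[2])
    robot.servo_line([*xy,z+.02],speed=.06); robot.servo_line([*xy,hi],speed=.2)
    print("held mm",robot.read_grip_width()*88)
def place(xy,z,op,yaw,hi=HI,thr=1.5):
    robot.servo_line([*xy,hi],R(yaw),.25); robot.servo_line([*xy,z+.015],speed=.15)
    robot.servo_line([*xy,z+.002],speed=.03); robot.dwell(.3); f0=robot.read_force()[2]
    for k in range(9):
        zz=z+.0015-.0005*k; robot.servo_line([*xy,zz],speed=.02); robot.dwell(.08)
        df=robot.read_force()[2]-f0
        if df>thr: break
    print("down at dz %.1f mm df %.1f"%((zz-z)*1e3,df),"actual",robot.read_position().round(4))
    robot.move_gripper(op); robot.dwell(.1); w=robot.read_grip_width()*88
    robot.servo_line([*xy,zz+.02],speed=.04); robot.servo_line([*xy,hi],speed=.25); print("t",robot.read_t(),"open",w)
E
python3 - <<'E'
from h import *
pick((.4349,.0603),.014,1,95)
place(tray(0,0),.018+.014,1,101.5)
robot.goto([.49,.30,.25],R(95)); robot.dwell(.3); shot("pot_placed")
E
```

```text
grip mm 52.660380540490905 F 30.00024865330488 z 0.014116667287867809
held mm 52.58863993985701
down at dz 0.0 mm df 2.2 actual [0.527  0.2994 0.0322]
t 17.2083 open 87.52700589622562
```

View pics/pot_placed.png

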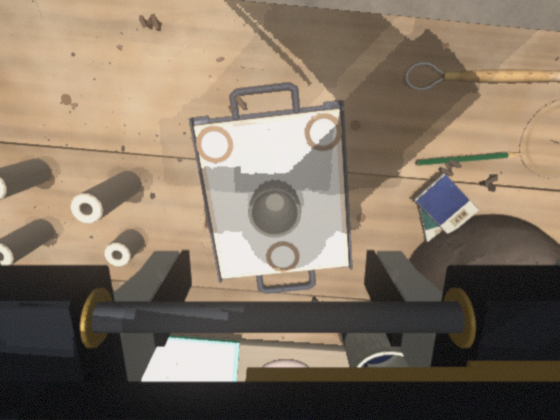

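The pot stands upright mid-batt at about (273,208). Now the first prop, to mark (-72,-60).

Run:
```python
from h import *
pick((.5189,.0178),.045,.7,95)
place(tray(-72,-60),.018+.045,.6,101.5)
robot.goto([.49,.30,.25],R(95)); robot.dwell(.3); p,d,c=shot("prop1")
P=cloud(d,c); Z=P[...,2]
for nm,x,y,z,r in(("pot",*TC,.062,.04),("prop",*tray(-72,-60),.093,.03)):
    m=(np.hypot(P[...,0]-x,P[...,1]-y)<r)&(abs(Z-z)<.006)
    k=np.vstack(cv2.findContours(m.astype(np.uint8),0,1)[0])
    o,rr=cv2.minEnclosingCircle((ray(k[:,0],z,c)[:,:2]*1000).astype(np.float32)); print(nm,np.round(o,1),round(2*rr,1),np.median(Z[m]),"want",x,y)
```

```text
grip mm 29.273197459081018 F 29.991637766361237 z 0.04507967694014787
held mm 29.45838392253666
down at dz 0.0 mm df 1.9 actual [0.4685 0.2262 0.0631]
t 29.6333 open 52.96692102463651
pot [525.8 297.7] 56.6 0.06169752765292019 want 0.527 0.2993
prop [468.4 226.1] 30.6 0.09345714055418425 want 0.4684074973323321 0.22615002644471205
```

View pics/prop1.png

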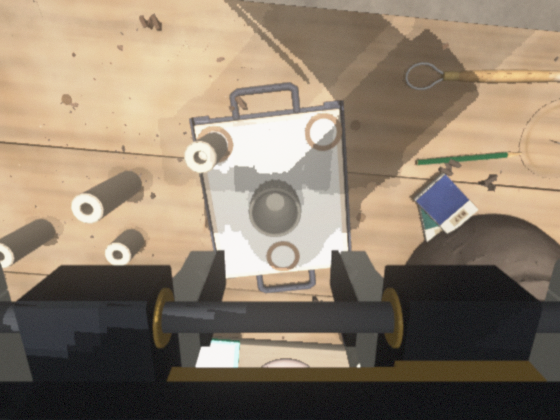

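The first prop stands on its ring, with its top seen at (203,154) and measured dead on. Next, the other two.

Run:
```python
from h import *
pick((.5935,.0140),.045,.7,95)
place(tray(-72,60),.018+.045,.6,101.5)
pick((.6768,.0812),.045,.7,95)
place(tray(72,0),.018+.045,.6,101.5)
robot.goto([.47,.30,.28],R(95)); robot.dwell(.3); p,d,c=shot("prop3")
P=cloud(d,c); Z=P[...,2]
for nm,x,y,z,r in(("pot",*TC,.062,.04),("1",*tray(-72,-60),.093,.03),("2",*tray(-72,60),.093,.03),("3",*tray(72,0),.093,.03)):
    m=(np.hypot(P[...,0]-x,P[...,1]-y)<r)&(abs(Z-z)<.006)
    if m.sum()<30: print(nm,"unseen");continue
    k=np.vstack(cv2.findContours(m.astype(np.uint8),0,1)[0])
    o,rr=cv2.minEnclosingCircle((ray(k[:,0],z,c)[:,:2]*1000).astype(np.float32)); print(nm,np.round(o,1),round(2*rr,1),np.median(Z[m]),"want",x,y)
```

```text
grip mm 29.508021681390563 F 30.000140368938446 z 0.04513025221620963
held mm 29.645826122411655
down at dz 0.0 mm df 2.0 actual [0.4445 0.3438 0.0631]
t 42.5917 open 52.84716255878335
grip mm 29.340700928022837 F 29.910770058631897 z 0.04508034666544393
held mm 29.523684936123978
down at dz -0.5 mm df 5.8 actual [0.5978 0.3138 0.063 ]
t 54.775 open 52.72499569251801
pot [525.5 298. ] 56.9 0.061703660345359346 want 0.527 0.2993
1 [468.5 226.4] 30.9 0.09346677644436119 want 0.4684074973323321 0.22615002644471205
2 [445.7 342.4] 30.4 0.0934058708888193 want 0.44448334520226845 0.34374099099921157
3 [594.6 313.3] 32.2 0.09323135612070807 want 0.5975545787326998 0.3136544912780382
```

View pics/prop3.png

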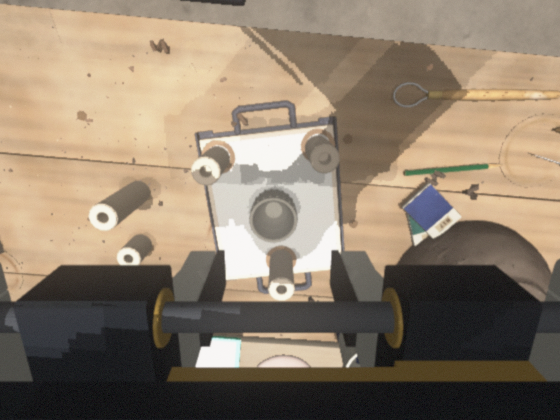

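All three props stand on the batt with tops near (208,170), (322,150) and (282,288). Prop 3 reads 2–3 mm short in x, so I cross-check it with the top camera from above the shelf.

Run:
```python
from h import *
robot.servo_line([.5485,-.1604,.2],R(100.5),.35); robot.dwell(.2)
p,d=robot.grab_frame("top"); c=cam("top"); P=cloud(d,c); Z=P[...,2]
h=cv2.cvtColor(p,cv2.COLOR_RGB2HSV)
for nm,x,y,z,r in(("pot",*TC,.062,.04),("1",*tray(-72,-60),.093,.03),("2",*tray(-72,60),.093,.03),("3",*tray(72,0),.093,.03)):
    m=(np.hypot(P[...,0]-x,P[...,1]-y)<r)&(abs(Z-z)<.006)
    k=np.vstack(cv2.findContours(m.astype(np.uint8),0,1)[0])
    o,rr=cv2.minEnclosingCircle((ray(k[:,0],z,c)[:,:2]*1000).astype(np.float32)); print(nm,np.round(o,1),"mean",(P[m][:,:2].mean(0)*1000).round(1),round(2*rr,1),"want",x.round(4),y.round(4))
cv2.imwrite("pics/top3.png",cv2.resize(p[130:280,100:440,::-1],None,fx=2.3,fy=2.3,interpolation=2)); print(robot.read_t())
p,d,c=shot("sh2"); P=cloud(d,c);Z=P[...,2]
m=(abs(P[...,0]-.5485)<.13)&(abs(P[...,1]+.1604)<.13)&(Z>.008)&(Z<.022)
print(rect(cv2.morphologyEx(m.astype(np.uint8),cv2.MORPH_OPEN,np.ones((5,5))),.014,c))
```

```text
pot [527.5 296.4] mean [528.1 298. ] 56.5 want 0.527 0.2993
1 [469.5 224.5] mean [469.4 224.7] 30.5 want 0.4684 0.2262
2 [447.7 341.8] mean [446.7 341.7] 31.2 want 0.4445 0.3437
3 [596.5 312.1] mean [596.8 312.1] 31.4 want 0.5976 0.3137
57.525
((548.3488159179688, -160.32852172851562), (189.60281372070312, 160.32748413085938), 10.531759262084961)
```

View pics/top3.png

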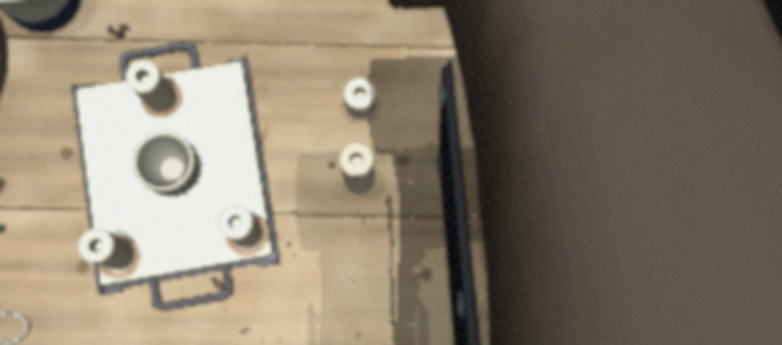

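View pics/sh2.png

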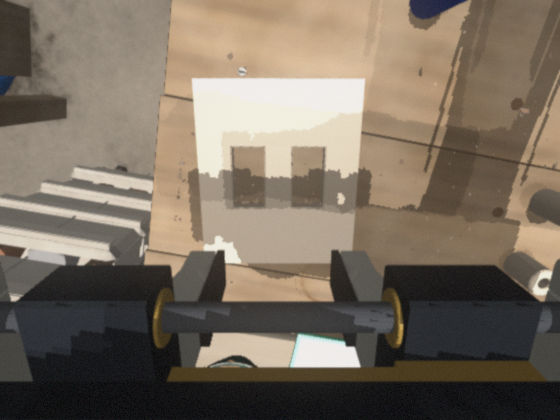

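The top view agrees: the props are within about 2 mm of their marks, and only the odd props are left on the table. The wrist view shows the shelf slots at (248,176) and (308,176). I'll check clearance near the crate, then pick the shelf.

Run:
```python
from h import *
q=np.load("pics/top.npz");P=cloud(q["d"],cam("top")); x,y=.5485,-.1604
D=P[...,:2]-[x,y]; r=R(100.5); a=D@r[:2,0]; b=D@r[:2,1]
bad=(abs(a)<.055)&(abs(b)<.112)&(P[...,2]>.05)&(P[...,2]<.3)&(q["d"]>0)
q=np.load("pics/sh2.npz");P2=cloud(q["d"],cam("wrist",q["T"]));D=P2[...,:2]-[x,y];a=D@r[:2,0]; b=D@r[:2,1]
bad2=(abs(a)<.055)&(abs(b)<.112)&(P2[...,2]>.05)&(P2[...,2]<.17)&(q["d"]>.0)
print("obstacle px",bad.sum(),bad2.sum()); assert bad.sum()==0
robot.move_gripper(.43); print(robot.read_grip_width()*88)
robot.servo_line([x,y,.03],speed=.12); f0=robot.read_force()[2]
for z in(.02,.012,.006,.003):
    robot.servo_line([x,y,z],speed=.03); df=robot.read_force()[2]-f0
    if df>4: print("contact",z,df);robot.servo_line([x,y,.06],speed=.05);raise SystemExit
robot.move_gripper(0); print("grip mm",robot.read_grip_width()*88,robot.read_finger_force(),robot.read_position())
f0=robot.read_force(); robot.servo_line([x,y,.03],speed=.04); robot.servo_line([x,y,.2],speed=.15); robot.dwell(.2)
print("dF",robot.read_force()-f0,"M",robot.read_ft_torque(),robot.read_grip_width()*88,robot.read_t())
p,d,c=shot("held")
```

```text
obstacle px 0 0
38.05184151827811
grip mm 27.914588633875987 30.000075101852417 [ 0.54849999 -0.1602576   0.00303182]
dF [ 0.58765515 -0.90294044 -3.51193397] M [-0.01109976 -0.02565107  0.02906428] 27.885988408631214 63.825
```

View pics/held.png

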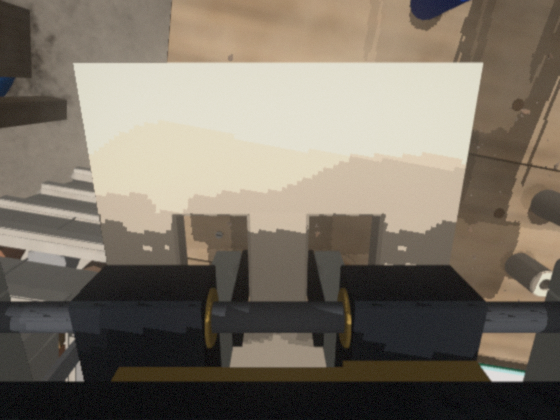

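The shelf is held squarely by its middle bar, slots at (212,240) and (345,240). I check level and offset from its depth image.

Run:
```python
from h import *
q=np.load("pics/held.npz");T=q["T"];P=cloud(q["d"],cam("wrist",T)); L=(P-T[:3,3])@T[:3,:3]
m=np.zeros(L.shape[:2],bool); m[50:205,60:500]=1
m&=(abs(L[...,2]+.011)<.02)
X=L[m]; m2=cv2.erode(m.astype(np.uint8),np.ones((7,7)))>0; Y=L[m2]
A=np.c_[Y[:,:2],np.ones(len(Y))]; s=np.linalg.lstsq(A,Y[:,2],rcond=None)[0]
print("tilt deg x,y",np.degrees(s[:2]).round(2),"z at tcp mm",s[2]*1e3,"rms",np.std(Y[:,2]-A@s)*1e3)
k=np.percentile(X[:,0],99.5)*1e3,np.percentile(X[:,1],[.5,99.5])*1e3; print("edge x (want 95), y (want +-80)",k)
```

```text
tilt deg x,y [-0.05  0.05] z at tcp mm -11.619701728474283 rms 0.6294808571400673
edge x (want 95), y (want +-80) (np.float64(94.43931894604546), array([-80.10151561,  78.37211648]))
```

Run:
```python
from h import *
place(TC,.093+.003,.43,101.5,hi=.21,thr=2.5)
robot.goto([.44,.30,.34],R(95)); robot.dwell(.3); p,d,c=shot("final"); P=cloud(d,c);Z=P[...,2]
m=(abs(P[...,0]-TC[0])<.13)&(abs(P[...,1]-TC[1])<.13)&(abs(Z-.107)<.006)
Y=P[m]; A=np.c_[Y[:,:2]-TC,np.ones(len(Y))]; s=np.linalg.lstsq(A,Y[:,2],rcond=None)[0]
print("wrist",rect(m,.107,c),"tilt",np.degrees(s[:2]),s[2])
robot.goto([.45,-.15,.3],R(95)); robot.dwell(.2)
for n in("top","scene"):
    p,d=robot.grab_frame(n); cv2.imwrite(f"pics/{n}4.png",p[:,:,::-1]); c=cam(n);P=cloud(d,c);Z=P[...,2]
    m=(abs(P[...,0]-TC[0])<.13)&(abs(P[...,1]-TC[1])<.13)&(abs(Z-.107)<.007)
    print(n,rect(m,.107,c),np.median(Z[m]))
print(robot.read_t())
```

```text
down at dz -0.5 mm df 8.2 actual [0.5272 0.2994 0.096 ]
t 70.9667 open 37.55173906104288
wrist ((524.5150146484375, 297.77008056640625), (187.1376190185547, 160.26707458496094), 11.548033714294434) tilt [ 0.00544582 -0.03897924] 0.10760408726271872
top ((527.7608642578125, 297.51275634765625), (191.5503692626953, 161.13687133789062), 11.465292930603027) 0.1079065855496496
scene ((522.2118530273438, 305.09136962890625), (190.89846801757812, 165.8607177734375), 11.49606704711914) 0.10502683299656584
73.95
```

View pics/scene4.png

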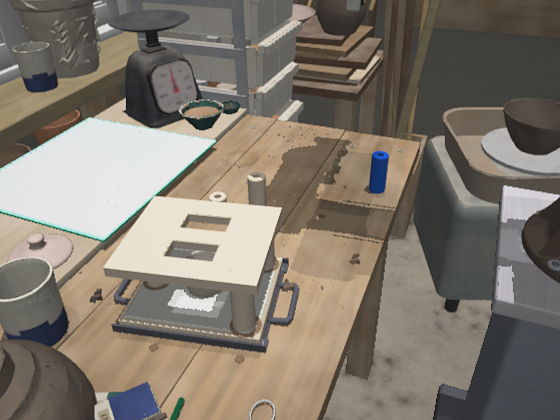

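The shelf lies level and square over the batt, centred near (200,237), with the pot beneath it. The odd props and the blue one are untouched, so I'm handing in.

```bash
python3 -c "
from rig import robot
print(robot.job_done())"
```

```text
the job is handed in; nothing more can be done
None
```

The job is handed in at about 74 s: the pot stands mid-batt, the three equal props are within about 3 mm of their ring centres, and the slotted shelf lies level and square on top, with the odd props and the blue look-alike left alone.

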